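Push a power module home into its test dock

ROBOT

A 6-joint arm with a two-finger parallel gripper is mounted at the origin on the work surface. World frame = base frame: x ahead of the robot, y to its left, z up, the work surface at z = 0. Lengths are in m, angles in degrees, forces in N, time in s.
With the tool pointing down it reaches from about 0.4 to 0.825 m from the base axis. Payload 7 kg.
Tool frame: the origin (TCP) lies midway between the tips of the shut fingers; the grasp point (between the pads) lies 19 mm behind it; z points along the fingers, y is the direction in which the jaws open and shut (so a half turn about z gives the same grasp; the last joint's range is limited). The gripper opens to 88 mm and grips with 3 to 60 N. Pads are 19 mm wide; open, the fingers measure 130 mm over their backs; the gripper's body (78 mm by 193 mm) begins 47 mm behind the grasp point.
Start: joints at [92.252, 20.546, 0.682, 0, -70.136, -16.507], TCP at [0.166, 0.654, 0.196] pointing down, gripper open.
Joint ranges: [-176.03, 176.03], [-82.01, 121.73], [-58.28, 71.71], [-173.87, 95.51], [-174.79, -0.11], [-173.66, 173.66]. Speed limits (degrees/s): [136.94, 136.94, 172.46, 180, 180, 180].

INTERFACE

Orientations are given as a 3x3 rotation matrix whose columns are the frame's x, y, z axes.
In Python, from rig import robot gives the robot as it stands. Calls block until the motion is done:
- robot.goto(position, orientation): joint-space move of the TCP to a pose.
- robot.servo_line(position, ori=None, speed=0.15): straight line of the TCP; ori=None keeps the orientation; speed is the mean speed in m/s.
- robot.movej(angles): joint-space move.
- robot.move_gripper(opening): opening from 0.0 (shut) to 1.0 (fully open); the grip force is fixed at half the most; returns when the fingers have stopped.
- robot.dwell(seconds).
- robot.ik(position, orientation): joint angles nearest the present ones, or None.
- robot.grab_frame(name): name is "side" or "top" or "wrist"; returns (picture, depth): 420x560x3 uint8, red, green, blue; 420x560 float32, m along the optical axis (not along the pixel's ray), 0 where there is no reading.
- robot.camera_info(name): a dict with "vfov" (degrees; the focal length in pixels is half the picture's height over the tangent of half this angle, whatever the lens; pixels are square), "cx", "cy" (the principal point, pixels), "view" (4x4, takes a point from world to camera coordinates); the wrist camera has in their place "T_tool_cam" (4x4, takes a point from camera to tool coordinates, whose origin is the TCP and whose axes are the flange's). Camera axes: x right, y down, z forward; pixel columns grow to the right and rows downward; lengths in m; the calibration is good to about 2 mm. A picture is of the moment at which its call begins: read the wrist's pose just before it. camera_info takes no time and is no camera call.
A pose or a line that the arm cannot do raises robot.Unreachable and nothing moves.
- robot.job_done(): hands the job in, once; it reports no verdict.
Readings, each from a call of its own:
- robot.read_t(): time.
- robot.read_qpos(): joint angles.
- robot.read_qvel(): joint speeds.
- robot.read_effort(): joint torques, N m.
- robot.read_position(): TCP position.
- robot.read_tcp_rot(): TCP orientation.
- robot.read_force(): force on the tool from outside, world axes, zero at the start.
- robot.read_ft_torque(): the same for the moment, N m.
- robot.read_grip_width(): opening from 0.0 (shut) to 1.0 (fully open).
Only numpy, scipy, OpenCV 4.12 (cv2) and the standard library are available. Lean on these libraries where they do the work, as an engineer would, in place of code of your own. Each camera call takes 0.05 s, during which the arm holds its last target. There are 200 camera calls.

TASK

Push the metal-cased module along the plate, down the lane between the two aluminium guide rails, until its nose is fully home against the end stop. Square it up in front of the lane first if you need to: neither the module nor the robot may touch either rail at any time. Only push it with the fingers, never lift or tip it, and leave the spool, the meter and the screwdriver where they are.

Things in the scene. Friction and masses are not known exactly. Their poses are not given: they have to be found in the camera images.
- dock: Fixed test dock: flat grey plate 6 mm thick, 445 long (x -200 to 245), 230 wide (y -115 to 115). Origin on the bench under the middle of the lane's mouth; x runs down the lane (push direction), y left, z up; place and heading vary. Lane: x 0 to 200, 114 wide between the rails (y -57 to 57). Rigid aluminium end stop, front face x = 200, 138 wide, 56 tall over the plate with its connector.
- rail_left: Left guide rail, a fixed straight aluminium bar 200 long (x), 12 wide, 18 tall above the plate, parallel to the lane. Origin at the centre of its underside, at dock (100, +63, 6) mm. Must not be touched.
- rail_right: Right guide rail, the same bar with its origin at dock (100, -63, 6) mm. Must not be touched.
- home (a point): Point on the plate's top at the middle of the foot of the stop's front face: dock (200, 0, 6) mm; the middle of the module's nose comes here.
- module: Loose power module: closed off-white box 110 long (x), 90 wide (y), 60 tall, flat sides, 0.4 to 0.75 kg; vent slots on top, grey panel on its tail. Origin: centre of its underside; x to its nose. Starts on the plate outside the lane's mouth, up to 25 mm off the centre line and turned up to 0.22 rad. Centred in the lane it has 12 mm free each side. Slides with plain friction, stays where left.
- spool: A small steel-grey spool, 56 in diameter, 50 tall, standing on the bench beyond the stop. Origin at the centre of its underside. Bystander.
- meter: A yellow hand-held meter lying on the bench on the right of the lane, 170 x 82 x 36 with a dial 4 tall on it. Origin at the centre of its underside. Bystander.
- driver: A black-handled screwdriver, 170 long and under 40 tall, lying on the bench on the left of the lane. Bystander.

How it is judged:
By the outcome, as a careful person would: the job done as asked, in the order asked, and still so for the second after the job is handed in, with the robot touching nothing.
It also fails if it takes over 61 s, if anything falls off the work surface, if the arm or the gripper's body presses on something with over 40 N, if the wrist force passes 120 N, or if a joint passes its speed limit or range.

## Working session

There is one attempt and no reset: what is moved stays moved. The work goes in short steps, each a Python script; the robot and the scene stay as the last script left them, time stands still between calls to the robot, and variables do not carry over. Pictures are saved under pics/ and viewed, about 8 in all and at most 12, crops included, and the job is handed in when it is done.

```bash
mkdir -p pics; ls; python3 - <<'E'
from rig import robot
import cv2,numpy as np
for n in("top","side"):
    p,d=robot.grab_frame(n); np.savez(f"pics/{n}0.npz",p=p,d=d); cv2.imwrite(f"pics/{n}0.png",p[:,:,::-1]); print(n,robot.camera_info(n),(d>0).mean())
print(robot.read_t())
E
```

```text
pics
top {'vfov': 52.43661410005298, 'cx': 281.30294923032085, 'cy': 213.18447220011103, 'view': array([[ 0.02073051, -0.99978382, -0.00160187,  0.09858647],
       [-0.99052858, -0.02032103, -0.13579468,  0.59799871],
       [ 0.13573277,  0.00440179, -0.99073571,  0.64941369],
       [ 0.        ,  0.        ,  0.        ,  1.        ]])} 0.996343537414966
side {'vfov': 46.18051673588586, 'cx': 274.2721734765321, 'cy': 208.89529394336122, 'view': array([[ 0.82392826, -0.56650363, -0.0146923 , -0.42250138],
       [-0.42872109, -0.60616214, -0.66989976,  0.34568822],
       [ 0.37059473,  0.55824824, -0.74230617,  0.67347773],
       [ 0.        ,  0.        ,  0.        ,  1.        ]])} 0.9960374149659864
0.1
```

View pics/top0.png

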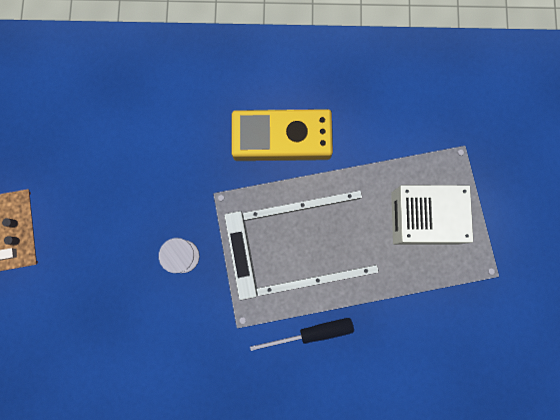

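View pics/side0.png

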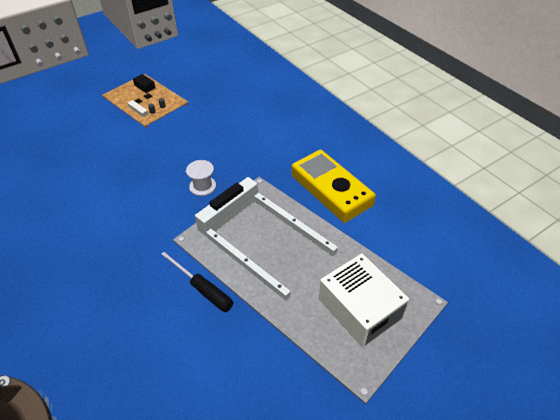

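```bash
cat > h.py <<'E'
import numpy as np,cv2
from rig import robot
def cloud(n,p,d):
    c=robot.camera_info(n); f=210/np.tan(np.radians(c["vfov"]/2)); v,u=np.mgrid[:420,:560]
    P=np.stack([(u-c["cx"])/f*d,(v-c["cy"])/f*d,d],-1); T=np.linalg.inv(c["view"])
    return P@T[:3,:3].T+T[:3,3]
def plane(n,uv,z):
    c=robot.camera_info(n); f=210/np.tan(np.radians(c["vfov"]/2)); uv=np.atleast_2d(uv).astype(float)
    T=np.linalg.inv(c["view"]); r=np.c_[(uv-[c["cx"],c["cy"]])/f,np.ones(len(uv))]@T[:3,:3].T; o=T[:3,3]
    return (o+r*((z-o[2])/r[:,2])[:,None])[:,:2]
def blobs(n,p,d,lo,hi,zp,white=True,amin=150):
    """rects (world xy of box corners on plane zp) of blobs with height in lo..hi"""
    C=cloud(n,p,d); m=(C[...,2]>lo)&(C[...,2]<hi)&(d>0)&(C[...,0]>.2)
    if white: m&=(p.max(2).astype(int)-p.min(2)<45)
    k,l,s,_=cv2.connectedComponentsWithStats(m.astype(np.uint8)); out=[]
    for i in range(1,k):
        if s[i,4]<amin: continue
        v,u=np.nonzero(l==i); W=plane(n,np.c_[u,v],zp).astype(np.float32)
        r=cv2.minAreaRect(W*1000); out.append((np.round(r[0],1),np.round(r[1],1),round(r[2],2),s[i,4]))
    return out
E
python3 - <<'E'
from h import *
for n in("top","side"):
    z=np.load(f"pics/{n}0.npz");p,d=z["p"],z["d"]
    C=cloud(n,p,d); g=C[...,2][(p.max(2).astype(int)-p.min(2)<25)&(C[...,2]<.015)&(abs(C[...,2])<.015)]; print(n,"plate z",np.median(g))
    for a in((.062,.071,.066),(.052,.0715,.062),(.018,.03,.024),(.03,.055,.05)): 
        print(a); [print("  ",b) for b in blobs(n,p,d,*a)]
E
```

```text
top plate z 0.005864456098451987
(0.062, 0.071, 0.066)
   (array([ 596.4, -129.9]), array([ 88.1, 110.6]), 1.17, np.int32(4019))
(0.052, 0.0715, 0.062)
   (array([ 597. , -129.9]), array([ 88.6, 114.2]), 1.17, np.int32(4121))
   (array([527.3, 174.3]), array([69.8, 18.7]), 11.98, np.int32(545))
(0.018, 0.03, 0.024)
   (array([612.2,  76.8]), array([ 15.4, 199.8]), 13.07, np.int32(901))
   (array([489.6,  50.3]), array([ 15.5, 200.1]), 11.0, np.int32(930))
   (array([409.9,  34. ]), array([22.8, 83.9]), 14.23, np.int32(726))
(0.03, 0.055, 0.05)
   (array([728.3, 157.5]), array([57.7, 47.8]), 1.94, np.int32(1008))
   (array([731.2,  89.6]), array([34. , 32.8]), 0.74, np.int32(333))
   (array([ 569.6, -105.3]), array([137.1,  70.2]), 50.4, np.int32(307))
   (array([527.4, 173.8]), array([137.3,  29.2]), 12.12, np.int32(1069))
   (array([524.8, 275.5]), array([53.4, 53.9]), 1.19, np.int32(965))
side plate z 0.006592186024249491
(0.062, 0.071, 0.066)
   (array([655.8, 933. ]), array([114.5, 243.1]), 33.3, np.int32(187))
   (array([400.5, 894. ]), array([217.4,  26.8]), 1.47, np.int32(267)
[... 584 characters left out ...]
41.5, 230.9]), 11.96, np.int32(1724))
   (array([405. ,  33.5]), array([23.4, 89.7]), 13.64, np.int32(564))
   (array([ 568.7, -151.4]), array([ 71.7, 139.8]), 39.34, np.int32(325))
(0.03, 0.055, 0.05)
   (array([694.8, 955.7]), array([304.5, 138.8]), 89.57, np.int32(629))
   (array([395.3, 876.7]), array([ 56.5, 229.7]), 89.46, np.int32(842))
   (array([721.2, 148.6]), array([57.1, 47. ]), 2.21, np.int32(455))
   (array([520. , 272.6]), array([63.4, 54.1]), 54.56, np.int32(474))
   (array([523. , 167.1]), array([147.3,  42.5]), 11.96, np.int32(932))
   (array([725. ,  81.7]), array([32.7, 33.1]), 54.67, np.int32(184))
   (array([ 567.4, -154.1]), array([ 80.8, 140.7]), 40.36, np.int32(705))
```

```bash
cat >> h.py <<'E'
A=np.radians(102.0); U=np.array([np.cos(A),np.sin(A)]); V=np.array([-U[1],U[0]]); O=np.array([.5509,.0635])-.1*U
def W(x,y,z): return np.r_[O+U*x/1000+V*y/1000,z/1000]
def D(xy): r=np.asarray(xy)[:2]-O; return np.round([r@U*1000,r@V*1000],1)
def R(yd):
    y=np.r_[yd,0]; z=np.array([0,0,-1.]); return np.c_[np.cross(y,z),y,z]
def best(pos,yd):
    q=np.array(robot.read_qpos()); c=[(np.abs(np.array(j)-q).max(),s,j) for s in(1,-1) if (j:=robot.ik(pos,R(s*yd))) is not None]
    m,s,j=min(c,key=lambda t:t[0]); print("turn",m); return R(s*yd)
def see(tag):
    p,d=robot.grab_frame("top"); cv2.imwrite(f"pics/{tag}.png",p[:,:,::-1])
    for b in blobs("top",p,d,.062,.071,.066): print("mod",D(b[0]/1000),"yaw",(b[2]+90-102.0+45)%90-45,b[1:])
E
python3 - <<'E'
from h import *
see("a")
M=best(W(-98,-78,34),U); print(M.round(2).tolist())
robot.move_gripper(.75)
robot.goto(W(-98,-78,150),M); robot.servo_line(W(-98,-78,34),speed=.2)
f0=np.array(robot.read_force()); print(robot.read_t(),f0)
for y in np.arange(-74,-53.2,2.):
    robot.servo_line(W(-98,y,34),speed=.03); print(y,D(robot.read_position()),(np.array(robot.read_force())-f0).round(1))
p,d=robot.grab_frame("side"); cv2.imwrite("pics/s1.png",p[:,:,::-1])
see("b"); print(robot.read_t())
E
```

```text
mod [-98.6  -4.3] yaw -10.829999999999998 (array([ 88.1, 110.5]), 1.17, np.int32(4019))
turn 85.49423380713525
[[-0.98, -0.21, 0.0], [-0.21, 0.98, 0.0], [-0.0, 0.0, -1.0]]
4.725 [-0.29017633  0.06544544 -0.41147821]
-74.0 [-98.1 -74.4] [ 0.3  0.3 -0.3]
-72.0 [-98.  -71.9] [-0.3  0.1  0.4]
-70.0 [-98.  -69.9] [ 0.2 -0.3  1. ]
-68.0 [-98.  -67.9] [ 0.4 -0.5  0.8]
-66.0 [-98.  -66.3] [0.7 1.  1.1]
-64.0 [-97.9 -64.5] [2.6 0.8 1.7]
-62.0 [-97.9 -62.2] [2.4 1.  2.1]
-60.0 [-98. -60.] [3.3 2.  1.9]
-58.0 [-98.  -57.9] [3.  2.9 2.5]
-56.0 [-98.  -55.8] [2.3 2.1 1.9]
-54.0 [-98.  -53.8] [3.3 3.1 1.5]
7.6083
```

View pics/s1.png

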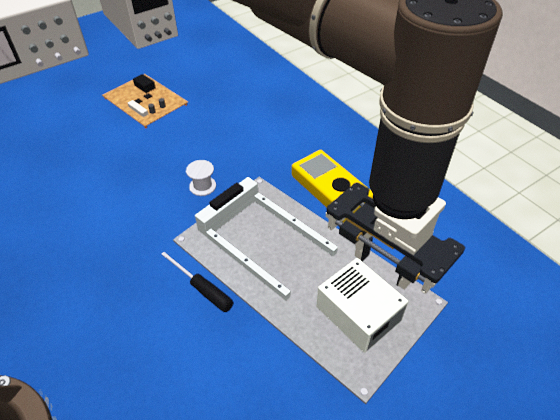

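```bash
cat >> h.py <<'E'
def see2(tag):
    see(tag)
    p,d=robot.grab_frame("side"); cv2.imwrite(f"pics/{tag}s.png",p[:,:,::-1])
    for b in blobs("side",p,d,.062,.071,.066,amin=1000):
        if abs(D(b[0]/1000)[1])<80: print("side mod",D((b[0]+[1.9,.8])/1000),"yaw",(b[2]+90-102.0+45.26)%90-45,b[1:])
E
python3 - <<'E'
from h import *
robot.servo_line(W(-98,-85,34),speed=.1); robot.servo_line(W(-98,-85,150),speed=.25)
see2("c")
M=best(W(-185,0,150),V)
robot.move_gripper(.57)
robot.goto(W(-185,0,150),M); see2("d"); print(robot.read_t())
E
```

```text
mod [213.3  -6. ] yaw -0.12999999999999545 (array([54.9, 17.8]), 11.87, np.int32(174))
side mod [-102.5    4.9] yaw -6.350000000000001 (array([ 92.6, 111.3]), 5.39, np.int32(3581))
turn 80.99981402655918
mod [-102.4    4.1] yaw -6.480000000000004 (array([ 89.7, 110.8]), 5.52, np.int32(4044))
side mod [-102.2    4.8] yaw -7.119999999999997 (array([ 91.1, 111.7]), 4.62, np.int32(3365))
10.7
```

View pics/d.png

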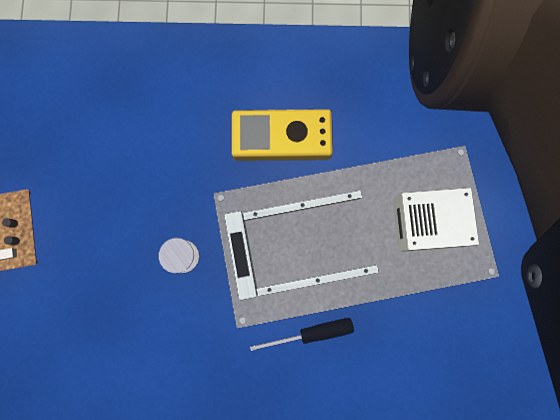

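```bash
python3 - <<'E'
from h import *
M=robot.read_tcp_rot()
robot.servo_line(W(-185,8,150),speed=.2);robot.servo_line(W(-185,8,34),speed=.2)
f0=np.array(robot.read_force())
for x in range(-176,-139,6):
    robot.servo_line(W(x,8,34),speed=.04); print(x,D(robot.read_position()),(np.array(robot.read_force())-f0).round(1))
see2("e"); print(robot.read_t())
E
```

```text
-176 [-175.7    7.6] [-0.1  0.9 -1. ]
-170 [-169.8    7.8] [-0.6  0.  -0.5]
-164 [-163.8    7.8] [-0.3  0.  -0.1]
-158 [-157.7    8.1] [-0.1  0.9 -0.3]
-152 [-151.6    8.1] [ 0.5 -0.1 -0.3]
-146 [-145.5    8.3] [-1.1  0.7 -1.2]
-140 [-139.5    8.2] [-0.   0.8  0.3]
side mod [-45.9  10.1] yaw -0.1700000000000088 (array([91.9, 54.5]), 11.57, np.int32(1398))
13.9583
```

```bash
python3 - <<'E'
from h import *
robot.servo_line(W(-175,8,34),speed=.1);robot.servo_line(W(-185,0,150),speed=.25); see2("f")
M=best(W(-80,90,150),U); robot.move_gripper(.75)
robot.goto(W(-80,90,150),M); robot.servo_line(W(-80,90,34),speed=.2); print(robot.read_t())
E
```

```text
mod [-74.3   9.8] yaw 0.030000000000001137 (array([ 89.7, 110.3]), 12.03, np.int32(4060))
side mod [-74.4  10.2] yaw 0.020000000000003126 (array([ 91.8, 111.2]), 11.76, np.int32(3357))
turn 80.75403654849892
17.725
```

```bash
python3 - <<'E'
from h import *
robot.servo_line(W(-75,80,34),speed=.1)
robot.servo_line(W(-75,55.2,34),speed=.03); print(D(robot.read_position()),robot.read_force())
robot.servo_line(W(-75,85,34),speed=.1);robot.servo_line(W(-75,85,150),speed=.25)
M=best(W(-185,0,150),V); robot.move_gripper(.57)
robot.goto(W(-185,0,150),M); see2("g"); print(robot.read_t())
E
```

```text
[-75.   55.4] [-2.61991251 -0.58966405  1.21954136]
turn 80.10386179177199
mod [-74.4  -0. ] yaw -0.12000000000000455 (array([ 89.7, 110.4]), 11.88, np.int32(4041))
side mod [-74.4   0.3] yaw 0.13999999999999346 (array([ 92. , 111.1]), 11.88, np.int32(3157))
21.9333
```

```bash
python3 - <<'E'
from h import *
robot.servo_line(W(-160,0,150),speed=.2);robot.servo_line(W(-160,0,36),speed=.2)
f0=np.array(robot.read_force())
for x in (-139,-100,-50,0,30):
    robot.servo_line(W(x,0,36),speed=.05); print(x,D(robot.read_position()),(np.array(robot.read_force())-f0).round(1))
see2("h"); print(robot.read_t())
E
```

```text
-139 [-138.7   -0.3] [-0.2  0.5  0.4]Traceback (most recent call last):
  File "<stdin>", line 5, in <module>
rig.Unreachable: the arm cannot follow that straight line within its joint ranges
```

```bash
python3 - <<'E'
from h import *
print(np.round(robot.read_qpos(),1))
for s in(1,-1):
    for x in(-160,-139,-100,-50,0,30,80):
        for z in (36,):
            j=robot.ik(W(x,0,z),R(s*V)); print(s,x,z,None if j is None else np.round(j,1))
E
```

```text
[   2.1   23.9  -17.     0.   -49.  -170.1]
1 -160 36 [  0.1  24.7 -15.7   0.  -49.6  11.9]
1 -139 36 [  2.1  23.9 -17.    0.  -49.    9.9]
1 -100 36 [  5.8  22.6 -19.3   0.  -48.1   6.2]
1 -50 36 [ 10.9  21.1 -21.8   0.  -47.1   1.1]
1 0 36 [ 16.1  19.8 -23.8   0.  -46.4  -4.1]
1 30 36 [ 19.3  19.3 -24.7   0.  -46.   -7.3]
1 80 36 [ 24.7  18.6 -25.8   0.  -45.6 -12.7]
-1 -160 36 [ 1.000e-01  2.470e+01 -1.570e+01  0.000e+00 -4.960e+01 -1.681e+02]
-1 -139 36 [   2.1   23.9  -17.     0.   -49.  -170.1]
-1 -100 36 None
-1 -50 36 None
-1 0 36 None
-1 30 36 [ 19.3  19.3 -24.7   0.  -46.  172.7]
-1 80 36 [ 24.7  18.6 -25.8   0.  -45.6 167.3]
```

Half-turn the wrist behind the module, then push with the sign +1 orientation.

```bash
python3 - <<'E'
from h import *
robot.servo_line(W(-165,0,36),speed=.1);robot.servo_line(W(-165,0,150),speed=.25)
robot.goto(W(-165,0,150),R(V)); see2("g2")
robot.servo_line(W(-160,0,36),speed=.2)
f0=np.array(robot.read_force())
for x in (-139,-100,-50,0,30):
    robot.servo_line(W(x,0,36),speed=.06); print(x,D(robot.read_position()),(np.array(robot.read_force())-f0).round(1))
see2("h"); print(robot.read_t())
E
```

```text
mod [-74.3  -0.1] yaw 0.030000000000001137 (array([ 89.7, 110.3]), 12.03, np.int32(4041))
side mod [-74.2   0.1] yaw 0.6000000000000014 (array([ 92.3, 110.9]), 12.34, np.int32(3020))
-139 [-138.6   -0.3] [-0.8  1.4 -0.2]
-100 [-99.9  -0.1] [-0.9  1.3 -0.5]
-50 [-50.1  -0. ] [-0.5  0.3  0.4]
0 [-0.1 -0. ] [-0.5  1.5 -1.1]
30 [30.3 -0.1] [-0.1  1.3 -0.2]
side mod [-74.2   0.3] yaw 0.11999999999999744 (array([ 92., 111.]), 11.86, np.int32(3370))
31.9917
```

View pics/hs.png

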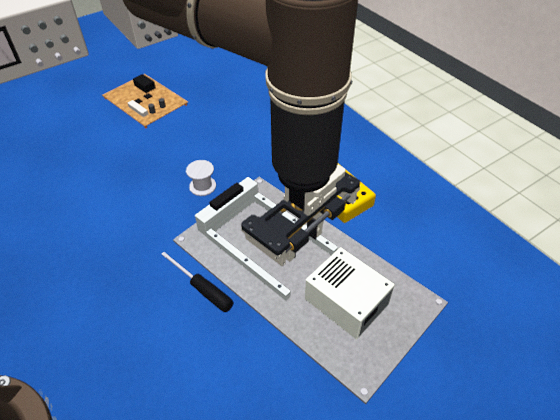

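```bash
python3 - <<'E'
from h import *
print(robot.read_position(),robot.read_grip_width(),robot.read_tcp_rot(),np.round(robot.read_qpos(),1))
see("h2")
E
```

```text
[ 0.56547111 -0.00502146  0.03598731] 0.56841025305763 [[ 2.08003610e-01 -9.78128058e-01 -3.20689731e-05]
 [-9.78128057e-01 -2.08003609e-01 -5.27666644e-05]
 [ 4.49420928e-05  4.23432190e-05 -9.99999998e-01]] [ 19.3  19.3 -24.7   0.  -46.   -7.3]
```

View pics/h2.png

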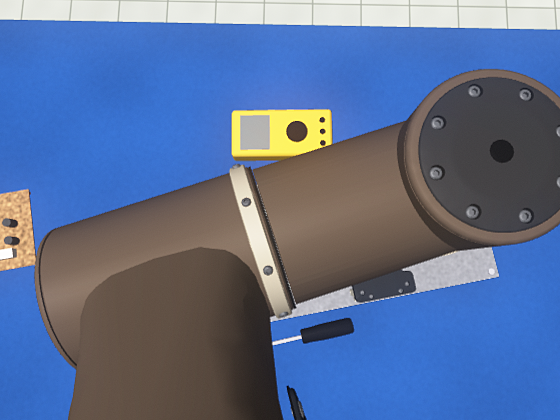

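```bash
python3 - <<'E'
from h import *
p,d=robot.grab_frame("side"); cv2.imwrite("pics/z.png",cv2.resize(p[150:360,160:440,::-1],(800,600),interpolation=cv2.INTER_CUBIC))
c=robot.camera_info("side"); f=210/np.tan(np.radians(c["vfov"]/2))
for P in (W(30,0,36),W(30,0,110),W(-74,0,66),W(85,0,66)):
    q=c["view"]@np.r_[P,1]; print((q[:2]/q[2]*f+[c["cx"],c["cy"]]).round())
p,d=robot.grab_frame("wrist"); cv2.imwrite("pics/w.png",p[:,:,::-1]); print(robot.read_t())
E
```

```text
[301. 256.]
[302. 229.]
[350. 281.]
[277. 229.]
32.1417
```

View pics/z.png

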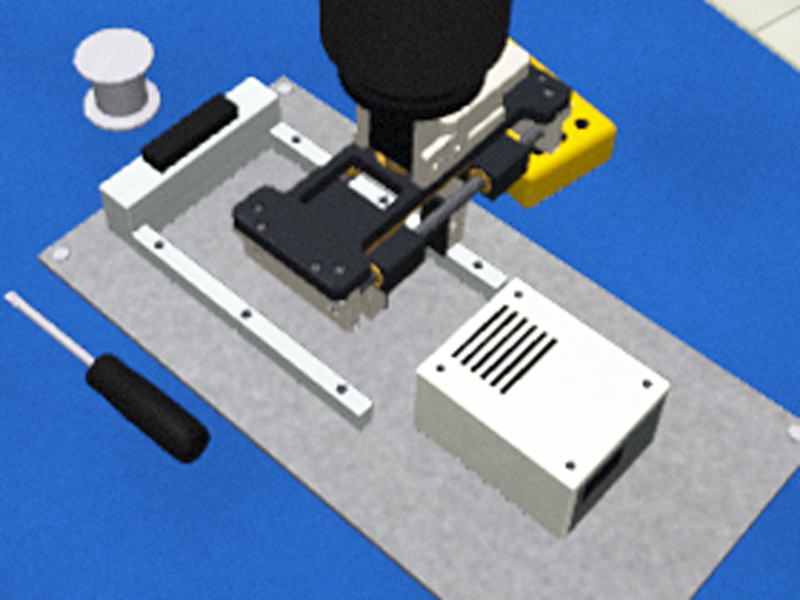

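View pics/w.png

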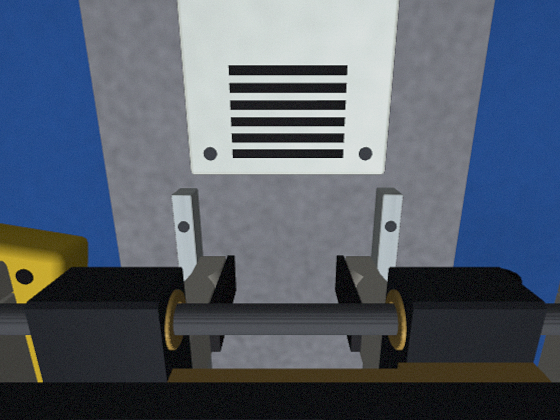

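```bash
python3 - <<'E'
from h import *
robot.servo_line(W(30,0,120),speed=.25);robot.servo_line(W(-165,0,120),speed=.3)
robot.servo_line(W(-165,0,34),speed=.2)
see2("i0")
for x in (-145,-135,-125,-115):
    robot.servo_line(W(x,0,34),speed=.05); print(x,robot.read_position().__repr__(),np.array(robot.read_force()).round(1)); 
see2("i1"); p,d=robot.grab_frame("wrist"); cv2.imwrite("pics/iw.png",p[:,:,::-1]); print(robot.read_t())
s=cv2.imread("pics/i1s.png"); cv2.imwrite("pics/i1c.png",np.hstack([s[130:400,180:460],cv2.resize(cv2.imread("pics/iw.png"),(360,270))]))
E
```

```text
mod [-29.8  -0. ] yaw 0.0799999999999983 (array([89.4, 21.1]), 12.08, np.int32(577))
side mod [-62.4   0.5] yaw 0.11999999999999744 (array([92.4, 87.2]), 11.86, np.int32(2310))
-145 array([ 0.60192054, -0.17583166,  0.03418574]) [0.4 0.5 0.2]
-135 array([ 0.59964895, -0.16605091,  0.03395405]) [ 0.1 -1.1  0.1]
-125 array([ 0.59752629, -0.15611307,  0.03399028]) [-0.5 -0.2 -0.5]
-115 array([ 0.59547213, -0.14629234,  0.03399074]) [-0.2 -0.4  0.2]
side mod [-20.3   0.1] yaw 0.11999999999999744 (array([92. , 53.3]), 11.86, np.int32(1226))
35.8583
```

View pics/i1c.png

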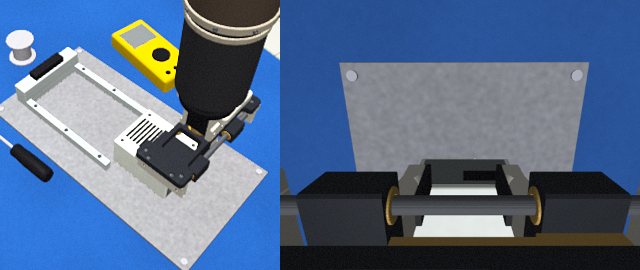

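```bash
python3 - <<'E'
from h import *
def nose():
    p,d=robot.grab_frame("side"); o=[]
    for b in blobs("side",p,d,.063,.071,.066,amin=300):
        q=D((b[0]+[1.9,.8])/1000); 
        if abs(q[1])<60: o.append((q,min(b[1][1],b[1][0]),round((b[2]+90-102+45.26)%90-45,1)))
    return o
for x in (-95,-75,-45,-15,15,45,65,75):
    robot.servo_line(W(x,0,34),speed=.05); n=nose(); print(x,D(robot.read_position()),"expect nose",x+120.2,n,np.array(robot.read_force()).round(1))
print(robot.read_t())
E
```

```text
-95 [-94.6  -0.1] expect nose 25.200000000000003 [(array([1.9, 0. ]), np.float64(49.9), -0.1)] [-0.8 -0.  -0.2]
-75 [-74.6  -0. ] expect nose 45.2 [(array([23.6, -0. ]), np.float64(46.1), 0.1)] [-0.1 -0.5 -0.2]
-45 [-44.8  -0.1] expect nose 75.2 [(array([56.5,  0.1]), np.float64(40.3), 0.3)] [ 0.5 -0.1  0.1]
-15 [-14.8  -0.1] expect nose 105.2 [(array([87.6,  0.2]), np.float64(38.1), 0.1)] [0.4 0.1 0.3]
15 [15.3 -0.1] expect nose 135.2 [(array([123.1,  -0. ]), np.float64(28.2), -0.9)] [-0.7  0.2  0.6]
45 [45.2 -0.1] expect nose 165.2 [(array([155.4,   0.4]), np.float64(22.9), 0.0)] [-0.2 -0.1  0.4]
65 [65.4 -0.1] expect nose 185.2 [] [-0.4  0.2 -0.7]
75 [75.4 -0.1] expect nose 195.2 [] [0.5 0.3 0.4]
41.2583
```

```bash
python3 - <<'E'
from h import *
f0=np.mean([robot.read_force() for _ in range(3)],0)
for x in np.arange(76,85,1.):
    robot.servo_line(W(x,0,34),speed=.02); f=np.array(robot.read_force())-f0; a=-f[:2]@U; print(x,D(robot.read_position()),a.round(1))
    if a>10: break
robot.servo_line(W(40,0,34),speed=.15);robot.servo_line(W(40,0,150),speed=.3)
robot.goto(W(-185,0,180),R(V)); see2("end"); print(robot.read_t())
E
```

```text
76.0 [76.  0.] 1.3
77.0 [76.9  0. ] 3.0
78.0 [78.   0.1] 2.6
79.0 [79.1  0. ] 3.2
80.0 [80.1  0. ] 1.7
81.0 [81. -0.] 3.6
82.0 [81.4 -0. ] 7.0
83.0 [81.7  0. ] 10.9
mod [144.7   0.6] yaw 0.09999999999999432 (array([ 89.7, 109.6]), 12.1, np.int32(4119))
side mod [154.8   0.3] yaw 0.22999999999999687 (array([ 91.6, 132.8]), 11.97, np.int32(2543))
45.2333
```

View pics/end.png

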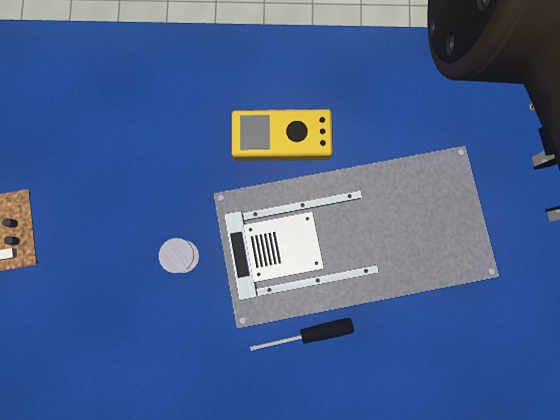

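```bash
python3 -c "
from rig import robot
robot.job_done()"
```

```text
the job is handed in; nothing more can be done
```

The module is home against the end stop, and I handed the job in at about 45 s. I squared it up outside the mouth with a right-side push, a tail push and a left-side push. Then I pushed it down the lane with both fingertips on its tail, the tips about 10 mm above the rail tops.

**Last checks:**
- **Pose:** the top camera puts the module's centre at dock (144.7, 0.6) mm with 0.1° of yaw. That puts the nose at about 199.7 mm, against a stop at 200 mm.
- **Seating:** the push force rose from about 3 N to 11 N while the fingers stalled, so the nose was on the stop.
- **Clearances:** about 11–12 mm is free to each rail. The spool, meter and screwdriver look unmoved in the last picture, but I did not re-measure them. The arm is withdrawn and touching nothing.

**What failed or disagreed:**
- **A push with no effect:** one full-length lane push at fingertip height 36 mm ended with the fingers inside the lane and the module unmoved, with no contact force. I could not explain it. I lifted out, went back behind the module and repeated the push at 34 mm in short steps. From the side camera the module followed the fingers until they hid its nose over the last 20 mm or so.
- **Refused move:** one straight line was refused because of the wrist joint's range. I turned the wrist half round to get past it.
- **Side camera:** its final reading put the centre at 154.8 mm. I discounted it because its blob was 133 mm long, too long for the module alone, so it had probably merged with the stop.
- **Low force readings:** forces during the tail pushes stayed near the noise level, so I judged those pushes from the camera pictures.

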